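Clear the viewing mat and present the ball tray

TASK

Clear the steel smoother off the green mat: take it by its red grip, slide its blade fully home into the slot of the dark wooden block, and let go. Then pick up the tray that carries the white ball, keep it level so that the ball never leaves its pocket, and hold it level and still about ten centimetres above the middle of the mat; finish while still holding it there in the gripper, and leave everything else where it stands.

Things in the scene. Friction and masses are not known exactly. Their poses are not given: they have to be found in the camera images.
- mat: Dark green flat mat, fixed to the table, 200 (x) x 160 (y) x 3 mm thick. Origin at the centre of its underside, on the table; its top is 3 mm above the origin.
- smoother: Smoother lying flat on the mat, about 160 g: steel blade 120 (x) x 60 (y) x 3 mm with a raised red grip bar. Origin: centre of the blade's underside, z up. Grip bar: x -58 to +8 mm (middle x = -25), 20 mm wide in y, z 33 to 55 mm, on two thin posts; pinch it across y from above. The bare front (+x) part of the blade goes into the slot, nose first.
- smoother_nose (a point): Middle of the blade's front edge, at the underside: 60 mm along +x from the smoother's origin. Axes as the smoother's.
- block: Dark wooden slotted block, fixed to the table. Origin on the table under its middle; +x is the way a blade slides in, away from the robot. A flat sill 6 mm high spans x -80 to +70, y +-58 mm. On it, x +15 to +70, stands the housing (top z = 30 mm) with a level slot. Blade home: it lies on the sill, the smoother's origin at block x = +2 mm, the grip outside, before the housing.
- slot_mouth (a point): Middle of the slot's mouth at the slot floor (block x = +15, y = 0, z = 6 mm), axes as the block's. The slot is 68 mm wide in y, 8 mm high (block z 6 to 14) and 47 mm deep to its end wall. Low brass guides 8 mm high on the sill flare outwards from the mouth, back to block x = -16 mm.
- slot_end (a point): Middle of the slot's end wall at the slot floor (block x = +62, y = 0, z = 6 mm). Axes as the block's.
- tray: The light wooden tray that carries the ball, about 180 g: plate 150 (x) x 80 (y) x 12 mm. Origin: centre of its underside, z up. Its handle is an upright wooden fin in the middle, 44 mm long in x, 14 mm thick in y, z 12 to 74 mm; pinch it across y from above. A round pocket 28 mm across and 4 mm deep at each end (x = +50 and -50 mm); the ball lies in the one at +x.
- pocket (a point): Where the ball's centre is when it sits in the middle of its pocket: tray x = +50, y = 0, z = 20.5 mm. Axes as the tray's.
- ball_center (a point): Centre of the white ceramic ball, 25 mm across, 30 g. It lies loose in the tray's pocket and can roll about 5 mm to each side there.
- spare_tray: A second tray of the same make without a ball. Leave it. Origin and axes as for the tray.
- calculator: Black desk calculator, 130 x 75 x 14 mm, lying flat. Leave it.
- tape: Yellow roll of tape lying flat, 90 mm across, 24 mm high. Leave it. Origin at its underside.
- jar: Small amber glass jar with a black cap, 60 mm across, 65 mm high. Leave it. Origin at its underside.
- tile: Blue ceramic tile, 90 x 90 x 9 mm, lying flat. Leave it.
- brush: Flat brush lying on the table. Leave it.
- dish: White ceramic dish, 84 mm across, 30 mm high. Leave it. Origin at its underside.

How it is judged (in metres and radians):
On the way, in this order (a step that is already met when the one before it is completed fails the run):
1. the smoother's blade is fully home in the block's slot and let go (x of smoother_nose in the frame of slot_end between -0.008 and 0.005 m and y of smoother_nose in the frame of slot_end between -0.008 and 0.008 m and z of smoother_nose in the frame of slot_end between -0.004 and 0.006 m and angle between the x axis of smoother and the x axis of block, either way round below 0.15 rad and contact force between the fingers and smoother below 0.05 N), for 0.2 s.
2. the tray is lifted off the table in the gripper with the ball in its pocket (height (world z) of tray above 0.03 m and contact force between the fingers and tray above 1 N and distance between ball_center and pocket below 0.012 m), for 0.2 s.
At the end, for the whole second after the job is handed in: The gripper holds the tray still, level within 8 degrees, underside 60 to 160 mm above the table, within 45 mm of the mat's middle, on nothing else, ball within 12 mm of its pocket's middle; the smoother is released in the slot, nose within 8 mm of the end wall, in line within 0.15 rad (all of step 1 and horizontal distance between tray and mat below 0.045 m and height (world z) of tray between 0.06 and 0.16 m and angle between tray's own z axis and vertical below 0.14 rad and linear speed of tray below 0.03 m/s and angular speed of tray below 0.2 rad/s and distance between ball_center and pocket below 0.012 m and contact force between the fingers and tray above 1 N and contact force between tray and mat below 0.05 N and contact force between tray and smoother below 0.05 N); the arm keeps its last pose, push and grip.
It fails at once if the ball leaves its pocket (more than 16 mm from its middle) (distance between ball_center and pocket above 0.016 m).
It fails at once if the tray is tipped by more than 26 degrees (angle between tray's own z axis and vertical above 0.45 rad).
It fails at once if the empty tray is moved by more than 30 mm (distance of spare_tray from where it was at the start of the episode above 0.03 m).
It fails at once if another bystander is moved by more than 30 mm or knocked over (distance of any of spare_tray, calculator, tape, jar, tile, brush, dish from where it was at the start of the episode above 0.03 m or angle between jar's own z axis and vertical above 0.6 rad).
It also fails if it takes over 61 s, if anything falls off the work surface, if the arm or the gripper's body presses on something with over 40 N, if the wrist force passes 120 N, or if a joint passes its speed limit or range.

ROBOT

A 6-joint arm with a two-finger parallel gripper is mounted at the origin on the work surface. World frame = base frame: x ahead of the robot, y to its left, z up, the work surface at z = 0. Lengths are in m, angles in degrees, forces in N, time in s.
With the tool pointing down it reaches from about 0.4 to 0.825 m from the base axis. Payload 7 kg.
Tool frame: the origin (TCP) lies between the finger pads; the fingertips stand 25 mm ahead of it and the grasp point (between the pads) lies 6 mm ahead of it; z points along the fingers, y is the line along which they close (so a half turn about z gives the same grasp; the last joint's range is limited). The gripper opens to 88 mm and grips with 3 to 60 N. Pads are 19 mm wide; open, the fingers measure 130 mm over their backs; the gripper's body (78 mm by 193 mm) begins 47 mm behind the grasp point.
Start: joints at [-57.577, 20.546, 0.682, 0, -70.136, -16.507], TCP at [0.185, -0.649, 0.252] pointing down, gripper open.
Joint ranges: [-176.03, 176.03], [-82.01, 121.73], [-58.28, 71.71], [-173.87, 95.51], [-174.79, -0.11], [-173.66, 173.66]. Speed limits (degrees/s): [136.94, 136.94, 172.46, 180, 180, 180].

INTERFACE

Orientations are given as [roll, pitch, yaw] about the fixed x, y, z axes, in that order (R = Rz(yaw) Ry(pitch) Rx(roll)).
In Python, from plant import status, optics, job gives the robot as it stands. The module is installed in compiled form; this text tells all that it offers.
- The arm moves only by the tool move_tool, called after "Request:" as a command line: name --argument value ..., lists and objects as JSON in quotes. Schema: {"type":"object","properties":{"rows":{"type":"string"},"only":{"type":"string"},"quiet":{"type":"boolean"},"lines":{"type":"string"}},"required":["rows"],"additionalProperties":false}. rows is a string of 1 to 8 rows, parted by semicolons, with the numbers parted by commas; each row has 5 numbers: dx, dy, dz in cm, then a turn about the tool's z in units of 5 degrees, then the finger opening in m; each row is the pose to reach, as a shift and turn from the pose commanded when the call began, along the tool's axes at that moment; what a row does not reach only later rows make up. A row lasts 1/8 s, in which the tool goes at most 0.0625 m and 10.7 degrees, less where a joint would pass 70% of its speed; a pose out of reach is approached as far as the arm can. The fingers move at their own pace and stop on an object; the grip force is fixed at half the most. Time passes only in rows, so rows that do not move let the fingers close. The tool returns the time, the measured TCP pose, the force, the opening and the grip force at its end. only (a regular expression) keeps the lines of the reply that match it, lines (a string "A,B") keeps lines A to B, and quiet returns only ok. Input that does not fit is refused with a message, and nothing moves.
- status.get_obs(): the state, without advancing time (a new reading comes with each control period).
- optics.snapshot(name): name is "scene" or "top" or "wrist"; returns a dict with "frame" (384x512x3 uint8, red, green, blue), "z_map" (384x512 float32, m along the optical axis (not along the pixel's ray), 0 where there is no reading), "fovy" (degrees; the focal length in pixels is half the picture's height over the tangent of half this angle, whatever the lens; pixels are square), "cx", "cy" (the principal point, pixels), "R" (3x3) and "t" (3): a world point X has camera coordinates R X + t; the wrist camera has in their place "T_tool_cam" (4x4, takes a point from camera to tool coordinates, whose origin is the TCP and whose axes are the flange's). Camera axes: x right, y down, z forward; pixel columns grow to the right and rows downward; lengths in m; the calibration is good to about 2 mm. A picture is of the moment at which its call begins: read the wrist's pose just before it.
- job.close_job(): hands the job in; it is judged then, once.
The state is a dict: "clock": time; "joint_pos": joint angles; "qvel": joint speeds; "tau": joint torques, N m; "tool_pos": TCP position; "orientation": TCP orientation; "force": force on the tool from outside, world axes, zero at the start; "moment": the same for the moment, N m; "opening": finger opening in m; "gripper_force": force on a finger pad.
Only numpy, scipy, OpenCV 4.12 (cv2) and the standard library are available. Lean on these libraries where they do the work, as an engineer would, in place of code of your own. Each camera call takes 0.05 s, during which the arm holds its last target. There are 200 camera calls.

## Working session

There is one attempt and no reset: what is moved stays moved. The work goes in short steps, Python scripts to look and compute and a tool call to move; the robot and the scene stay as the last step left them, time stands still between calls to the robot, and variables do not carry over. Pictures are saved under pics/ and viewed, at most 13 in all, crops included, and the job is handed in when it is done.

```bash
mkdir -p pics && cat > h.py <<'E'
import numpy as np, cv2
from plant import status, optics
from scipy.spatial.transform import Rotation as Ro
def snap(n):
    o=status.get_obs(); s=optics.snapshot(n); 
    if 'R' not in s:
        T=s['T_tool_cam']; R=Ro.from_euler('xyz',o['orientation'],degrees=True).as_matrix()
        Rc=R@T[:3,:3]; p=R@T[:3,3]+o['tool_pos']; s['R']=Rc.T; s['t']=-Rc.T@p
    np.save(f'/tmp/{n}.npy',s,allow_pickle=True)
    return s
def load(n): return np.load(f'/tmp/{n}.npy',allow_pickle=True).item()
def cloud(s):
    f=192/np.tan(np.radians(s['fovy']/2)); v,u=np.mgrid[:384,:512]; z=s['z_map']
    c=np.stack([(u-s['cx'])/f*z,(v-s['cy'])/f*z,z],-1)
    return (c-s['t'])@s['R']
def at(s,u,v,h):
    f=192/np.tan(np.radians(s['fovy']/2)); d=s['R'].T@np.array([(u-s['cx'])/f,(v-s['cy'])/f,1]); c=-s['R'].T@s['t']
    return c+d*(h-c[2])/d[2]
E
python3 - <<'E'
from h import *
o=status.get_obs(); print(o)
s=snap('top'); cv2.imwrite('pics/top.png',cv2.resize(s['frame'][...,::-1],(800,600),interpolation=2))
print(s['fovy'],s['cx'],s['cy'],s['R'],s['t'])
E
```

```text
{'clock': 0.0, 'joint_pos': array([-5.75764053e+01,  2.05911423e+01,  6.33991802e-01, -2.13262087e-02,
       -7.01350610e+01, -1.65080848e+01]), 'qvel': array([-0.01551835, -0.05645717, -0.01379892,  0.03164621, -0.03041842,
        0.00095545]), 'tau': array([-7.63051848e-04, -5.82726753e+01,  2.93056512e+01,  6.99719444e+00,
        6.95014576e-03, -1.33099084e-04]), 'tool_pos': array([ 0.18497448, -0.64869688,  0.25062381]), 'orientation': array([ 1.79905892e+02, -6.98308551e-03, -1.64091747e+02]), 'force': array([ 0.23783489, -0.50460675, -0.52474766]), 'moment': array([ 0.0131088 , -0.02768223,  0.02568732]), 'gripper_force': 0.0, 'opening': 0.08743644646616533}
43.51843267620871 258.88996832537384 191.11975958136676 [[-0.02071135 -0.99970234  0.01289468]
 [-0.99836105  0.01999189 -0.05362405]
 [ 0.0533503  -0.01398418 -0.99847794]] [0.00258802 0.54058748 1.62179757]
```

View pics/top.png

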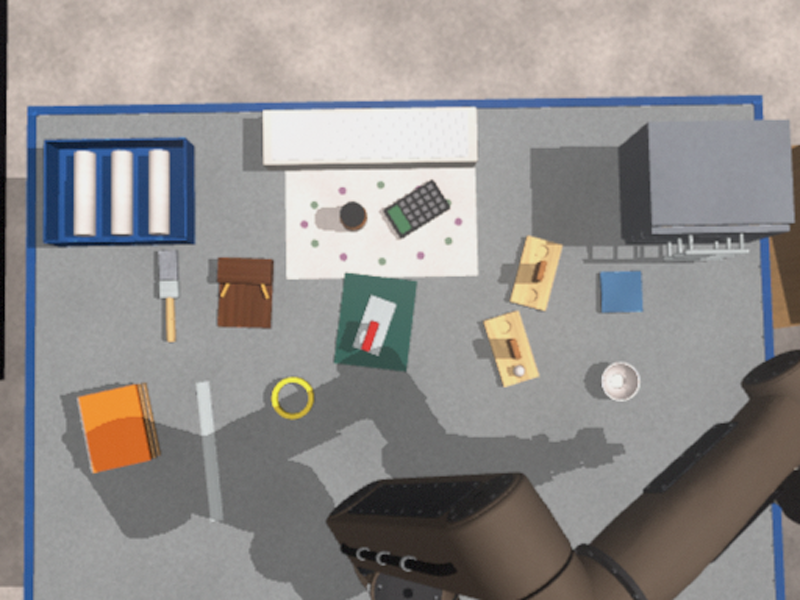

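The top view shows the block at (245,292), the mat at (375,322) with the smoother's red grip at (369,337), the ball tray at (512,350) with the ball at (518,371), and the spare tray at (537,272). Next I'll take enlarged crops.

```bash
python3 - <<'E'
from h import *
s=load('top'); b=s['frame'][...,::-1]
a=b[154:244,134:356]; cv2.imwrite('pics/crop1.png',cv2.resize(a[:, :138],None,fx=5.7,fy=5.7,interpolation=2))
P=cloud(s); hsv=cv2.cvtColor(s['frame'],cv2.COLOR_RGB2HSV)
def blob(name,m,h):
    n,l,st,c=cv2.connectedComponentsWithStats(m.astype(np.uint8))
    for i in range(1,n):
        if st[i,4]>25:
            ys,xs=np.where(l==i); q=P[l==i]; pts=np.array([at(s,x,y,h)[:2] for x,y in zip(xs,ys)],np.float32)*1000
            print(name,st[i,4],'px',c[i].round(1),'medz',np.median(q[:,2]).round(4),'rect mm',cv2.minAreaRect(pts))
H,S,V=[hsv[...,i].astype(int) for i in range(3)]
reg=np.zeros(H.shape,bool); reg[150:260,130:365]=1
blob('red',reg&((H<6)|(H>174))&(S>170)&(V>120),.055)
blob('mat',reg&(H>65)&(H<95)&(S>80)&(np.arange(512)<280),.003)
blob('wood',reg&(H>8)&(H<28)&(S>50)&(V>130)&(np.arange(512)>290),.012)
blob('block',reg&((H<15)|(H>170))&(S>60)&(V<150)&(np.arange(512)<190),.006)
E
```

```text
red 86 px [236.4 214.7] medz 0.0588 rect mm ((461.9462585449219, 67.97110748291016), (15.532073020935059, 59.49718475341797), 68.96015930175781)
mat 670 px [227.7 206.8] medz 0.0029 rect mm ((489.00897216796875, 75.54724884033203), (120.40447235107422, 180.1737518310547), 82.09848022460938)
mat 459 px [255.7 212.8] medz 0.003 rect mm ((469.8000793457031, 9.391101837158203), (53.76649856567383, 160.05892944335938), 81.6612319946289)
wood 1038 px [342.7 174.4] medz 0.0117 rect mm ((592.6368408203125, -296.36505126953125), (83.15691375732422, 153.00099182128906), 73.66694641113281)
wood 1023 px [326.4 222.2] medz 0.0114 rect mm ((428.6895751953125, -236.47418212890625), (152.2357940673828, 82.99815368652344), 15.791677474975586)
block 1459 px [156.3 186.8] medz 0.0091 rect mm ((562.2510986328125, 341.0376281738281), (119.60415649414062, 150.40621948242188), 88.82536315917969)
```

View pics/crop1.png

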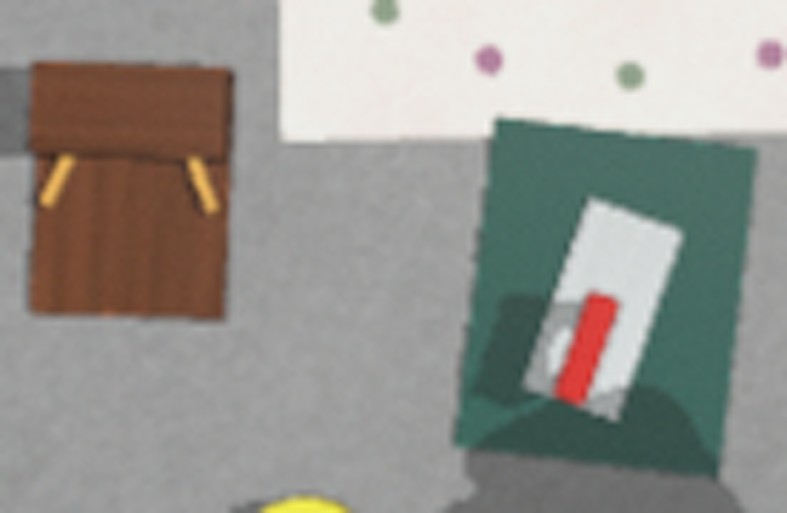

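The crop shows the blade corners at (590,198), (682,234), (617,420) and (524,387). The sill's near corners are at (31,312) and (223,319), the housing top's corners at (33,63), (231,70), (225,158) and (30,151), and the mat's corners at (496,118), (757,148), (717,478) and (455,443).

```bash
python3 - <<'E'
from h import *
s=load('top')
def w(u,v,h): return at(s,(u+.5)/5.7-.5+134,(v+.5)/5.7-.5+154,h)*1000
def show(n,l,h):
    p=np.array([w(u,v,h)[:2] for u,v in l]); print(n,p.round(0).tolist(),'c',p.mean(0).round(1),'sides',np.linalg.norm(p-np.roll(p,-1,0),axis=1).round(0)); return p
def yaw(v): return np.degrees(np.arctan2(v[1],v[0]))
p=show('blade',[(590,198),(682,234),(617,420),(524,387)],6); print(yaw(p[0]-p[3]),yaw(p[1]-p[2]),yaw(p[0]-p[1])-90)
p=show('grip',[(590,291),(620,299),(583,405),(556,397)],55); print(yaw(p[0]-p[3]),yaw(p[1]-p[2]))
p=show('sill',[(31,312),(223,319)],6); print(yaw(p[0]-p[1])-90)
p=show('hous',[(33,63),(231,70),(225,158),(30,151)],30); print(yaw(p[0]-p[1])-90,yaw(p[3]-p[2])-90)
p=show('mat',[(496,118),(757,148),(717,478),(455,443)],3); print(yaw(p[0]-p[3]))
P=cloud(s)
# tray heights
hsv=s['frame']; 
b=s['frame'][...,::-1]; cv2.imwrite('pics/crop2.png',cv2.resize(b[145:255,300:370],None,fx=5.4,fy=5.4,interpolation=2))
E
```

```text
blade [[191.0, -121.0], [252.0, 24.0], [544.0, -85.0], [489.0, -231.0]] c [ 369.  -103.6] sides [157. 312. 156. 317.]
159.73265552821974 159.60634375708003 -202.54466839587064
grip [[-945.0, -1685.0], [-778.0, -1105.0], [1263.0, -1861.0], [1098.0, -2382.0]] c [  159.5 -1758.1] sides [ 604. 2177.  546. 2158.]
161.16445880723737 159.66961801433496
sill [[354.0, -1008.0], [372.0, -705.0]] c [ 363.  -856.8] sides [303. 303.]
-183.26613603894586
hous [[-2767.0, -6608.0], [-2655.0, -4564.0], [-1742.0, -4636.0], [-1854.0, -6646.0]] c [-2254.8 -5613.6] sides [2047.  916. 2013.  914.]
-183.14546174328063 -183.19708947742586
mat [[331.0, -73.0], [349.0, 55.0], [511.0, 32.0], [491.0, -96.0]] c [420.5 -20.6] sides [130. 164. 130. 161.]
171.89494467645284
```

View pics/crop2.png

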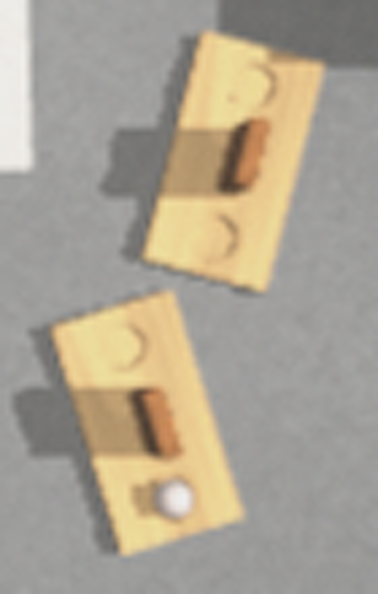

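In this crop the tray's corners are at (52,327), (174,290), (244,517) and (123,555), and the ball is at (176,498). I passed the heights in mm in the last script, so I'll redo it in metres.

```bash
python3 - <<'E'
from h import *
s=load('top')
def show(n,l,h,k=5.7,o=(134,154)):
    p=np.array([at(s,(u+.5)/k-.5+o[0],(v+.5)/k-.5+o[1],h/1000)[:2]*1000 for u,v in l]); print(n,p.round(0).tolist(),'c',p.mean(0).round(1),'sides',np.linalg.norm(p-np.roll(p,-1,0),axis=1).round(0)); return p
def yaw(v): return np.degrees(np.arctan2(v[1],v[0]))
p=show('blade',[(590,198),(682,234),(617,420),(524,387)],6); print(yaw(p[0]-p[3]),yaw(p[1]-p[2]),yaw(p[0]-p[1])-90)
p=show('grip',[(590,291),(620,299),(583,405),(556,397)],55); print(yaw(p[0]-p[3]),yaw(p[1]-p[2]))
p=show('sill',[(31,312),(223,319)],6); print(yaw(p[0]-p[1])-90)
p=show('hous',[(33,63),(231,70),(225,158),(30,151)],30); print(yaw(p[0]-p[1])-90,yaw(p[3]-p[2])-90)
p=show('mat',[(496,118),(757,148),(717,478),(455,443)],3); print(yaw(p[0]-p[3]))
p=show('tray',[(52,327),(174,290),(244,517),(123,555)],12,5.4,(300,145)); print(yaw(p[3]-p[0]),yaw(p[2]-p[1]))
show('ball',[(176,498)],20.5,5.4,(300,145))
p=show('spare',[(204,31),(325,64),(265,294),(143,261)],12,5.4,(300,145))
E
```

```text
blade [[552.0, 66.0], [529.0, 11.0], [419.0, 52.0], [440.0, 107.0]] c [485.  59.] sides [ 59. 118.  59. 120.]
-20.267344471780284 -20.39365624291998 -22.544668395870616
grip [[495.0, 65.0], [490.0, 48.0], [429.0, 70.0], [434.0, 86.0]] c [462.   67.4] sides [18. 65. 16. 64.]
-18.835541192762655 -20.33038198566502
sill [[491.0, 400.0], [484.0, 286.0]] c [487.3 343.3] sides [114. 114.]
-3.2661360389458594
hous [[637.0, 392.0], [631.0, 276.0], [579.0, 280.0], [585.0, 395.0]] c [607.8 335.7] sides [117.  52. 115.  52.]
-3.145461743280592 -3.197089477425891
mat [[602.0, 121.0], [580.0, -35.0], [383.0, -7.0], [407.0, 149.0]] c [493.   57.1] sides [158. 199. 158. 196.]
-8.105055323547179
tray [[489.0, -179.0], [511.0, -257.0], [367.0, -297.0], [345.0, -220.0]] c [ 428.4 -238. ] sides [ 81. 149.  80. 150.]
-164.15706773698034 -164.45076643101885
ball [[381.0, -253.0]] c [ 380.7 -252.7] sides [0.]
spare [[675.0, -280.0], [653.0, -357.0], [507.0, -314.0], [530.0, -238.0]] c [ 591.4 -297.3] sides [ 80. 151.  80. 152.]
```

```bash
cat >> h.py <<'E'
def to(x,y,z,yaw):
    "tool-axis shift and turn from the measured pose to a downward pose (m, deg)"
    o=status.get_obs(); R=Ro.from_euler('xyz',o['orientation'],degrees=True)
    d=R.inv().apply(np.array([x,y,z])-o['tool_pos'])
    t=(R.inv()*Ro.from_euler('xyz',[180,0,yaw],degrees=True)).as_rotvec(degrees=True)
    return d.round(4),t.round(2)
E
python3 - <<'E'
from h import *
print(to(.42,-.3,.24,-164.1)); print(to(.462,.0675,.20,159.8))
E
```

```text
(array([-0.3216,  0.2709,  0.011 ]), array([ 0.09, -0.01,  0.01]))
(array([-0.4628,  0.6128,  0.0516]), array([ 0.09, -0.04, 36.11]))
```

Careful with the scale: shifts go in cm and turns go in units of 5 degrees. That gives: -0.322 m is -32.2, 0.271 m is 27.1.

Request:
move_tool --rows "-32.2,27.1,1.1,0,0.088;-32.2,27.1,1.1,0,0.088;-32.2,27.1,1.1,0,0.088;-32.2,27.1,1.1,0,0.088;-32.2,27.1,1.1,0,0.088;-32.2,27.1,1.1,0,0.088;-32.2,27.1,1.1,0,0.088;-32.2,27.1,1.1,0,0.088"

```text
clock: 1.05
tool_pos: [0.4217, -0.2978, 0.2403]
orientation: [180.0, -0.0, -163.9]
force: [-0.2, 0.4, 0.6]
opening: 0.0875
gripper_force: 0.0
```

```bash
python3 -c "
from h import *
print(to(.462,.0675,.20,159.8))"
```

```text
(array([-0.1403,  0.3397,  0.0404]), array([ 3.000e-02, -2.000e-02,  3.635e+01]))
```

Converted, 0.34 m is 34, -0.14 m is -14, 36.3 degrees is 7.26.

Request:
move_tool --rows "-14,34,4,7.26,0.088;-14,34,4,7.26,0.088;-14,34,4,7.26,0.088;-14,34,4,7.26,0.088;-14,34,4,7.26,0.088;-14,34,4,7.26,0.088;-14,34,4,7.26,0.088;-14,34,4,7.26,0.088"

```text
clock: 2.05
tool_pos: [0.4618, 0.0663, 0.2]
orientation: [-180.0, -0.0, 159.7]
force: [-0.7, -0.7, -0.1]
opening: 0.0874
gripper_force: 0.0
```

```bash
python3 - <<'E'
from h import *
print(to(.462,.0675,.052,159.8), status.get_obs()['joint_pos'].round(1))
s=snap('wrist'); P=cloud(s); hsv=cv2.cvtColor(s['frame'],cv2.COLOR_RGB2HSV).astype(int)
m=((hsv[...,0]<6)|(hsv[...,0]>174))&(hsv[...,1]>150)&(hsv[...,2]>80)&(abs(P[...,2]-.058)<.006)
pts=(P[m][:,:2]*1000).astype(np.float32); print(m.sum(),cv2.minAreaRect(pts),np.median(P[m],0))
cv2.imwrite('pics/w1.png',s['frame'][...,::-1])
E
```

```text
(array([1.00e-04, 1.30e-03, 1.48e-01]), array([-0.05, -0.05, -0.05])) [  32.4    3.1  -29.    -0.   -58.  -142.7]
1239 ((460.79498291015625, 68.26602172851562), (18.331375122070312, 63.492435455322266), 69.25529479980469) [0.45891044 0.06847602 0.05757626]
```

View pics/w1.png

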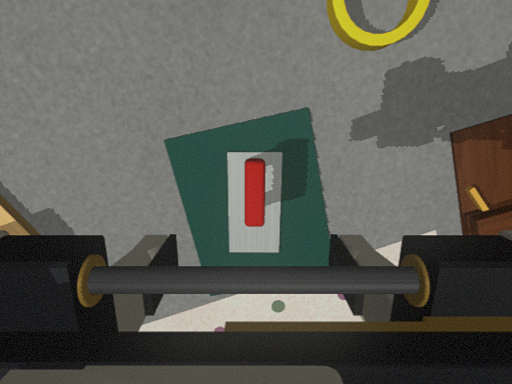

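The wrist view shows the red grip at (255,192), centred and in line between the fingers, and it agrees with the top view to about 1 mm. I'll descend and close.

Request:
move_tool --rows "0,0.15,6,0.08,0.07;0,0.15,11,0.08,0.07;0,0.15,14.8,0.08,0.07;0,0.15,14.8,0.08,0.07;0,0.15,14.8,0.08,0;0,0.15,14.8,0.08,0;0,0.15,14.8,0.08,0;0,0.15,14.8,0.08,0"

```text
clock: 3.1
tool_pos: [0.4627, 0.0668, 0.0533]
orientation: [179.9, 0.1, 159.2]
force: [-0.5, -0.4, -0.4]
opening: 0.0357
gripper_force: 0.0
```

Request:
move_tool --rows "0,0,0,0,0;0,0,0,0,0;0,0,-4,0,0;0,0,-8,0,0;0,0,-8,0,0"

```text
clock: 3.72
tool_pos: [0.4639, 0.0674, 0.1352]
orientation: [179.8, 0.2, 159.2]
force: [0.6, 0.3, -1.5]
opening: 0.0196
gripper_force: 30.0
```

```bash
python3 -c "
from h import *
print(to(.468,.345,.12,176.8))"
```

```text
(array([0.0946, 0.2609, 0.0159]), array([  0.2 ,   0.24, -17.56]))
```

```bash
python3 -c "
from h import *
print(to(.4514,.3448,.125,176.8))"
```

```text
(array([0.11  , 0.2549, 0.0108]), array([  0.2 ,   0.24, -17.56]))
```

Request:
move_tool --rows "11,25.5,1,-3.52,0;11,25.5,1,-3.52,0;11,25.5,1,-3.52,0;11,25.5,1,-3.52,0;11,25.5,1,-3.52,0;11,25.5,1,-3.52,0;11,25.5,1,-3.52,0"

```text
clock: 4.6
tool_pos: [0.4495, 0.3428, 0.1216]
orientation: [-179.9, -0.1, 176.8]
force: [-0.0, -0.7, -1.2]
opening: 0.0195
gripper_force: 30.0
```

```bash
python3 - <<'E'
from h import *
s=snap('wrist');cv2.imwrite('pics/w2.png',cv2.resize(s['frame'][...,::-1],(768,576),interpolation=2))
print(to(.4514,.3448,.125,176.8))
E
```

```text
(array([-0.0016,  0.0022, -0.0031]), array([-0.07, -0.05, -0.03]))
```

View pics/w2.png

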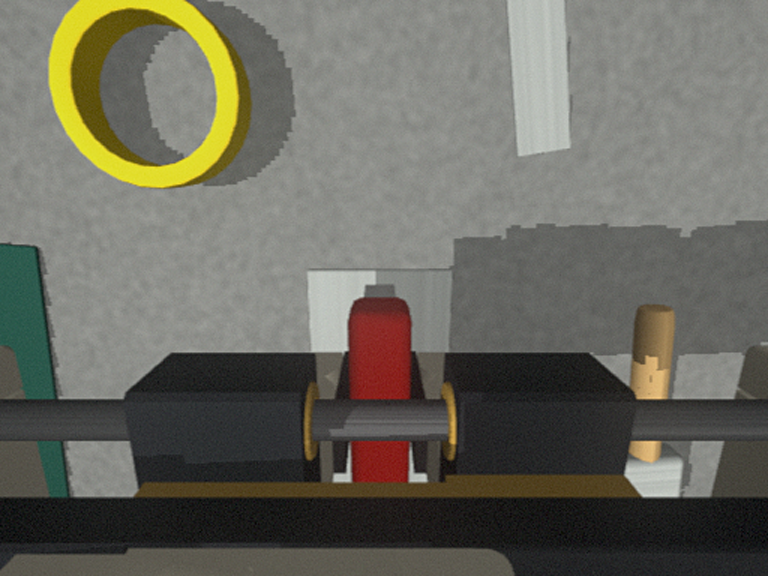

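The wrist view shows the blade's rear edge from (308,269) to (453,269), in line with the tool. The block is hidden behind the gripper.

```bash
python3 - <<'E'
from h import *
s=load('wrist'); P=cloud(s); o=status.get_obs()
R=Ro.from_euler('xyz',o['orientation'],degrees=True)
T=lambda X:R.inv().apply(X-o['tool_pos'])*1000
for u,v in [(215,184),(290,184),(250,184),(253,230),(210,184),(298,184)]: print('d',T(P[v,u]).round(1))
hb=o['tool_pos'][2]-.0533+.006
for u in (308,453): print(T(at(s,(u+.5)/1.5-.5,(269.5)/1.5-.5,hb)).round(1))
t=snap('top'); cv2.imwrite('pics/top2.png',cv2.resize(t['frame'][154:244,110:240,::-1],None,fx=6,fy=6,interpolation=2))
t=snap('scene'); cv2.imwrite('pics/sc.png',t['frame'][...,::-1])
E
```

```text
d [ 33.5 -23.3  48. ]
d [33.5 23.2 48.3]
d [33.8 -1.6 46.8]
d [24.1  0.3 -4.9]
d [ 33.6 -26.3  47.9]
d [33.8 28.  46.9]
[ 36.7 -29.1  47.4]
[36.7 30.3 47.3]
```

View pics/top2.png

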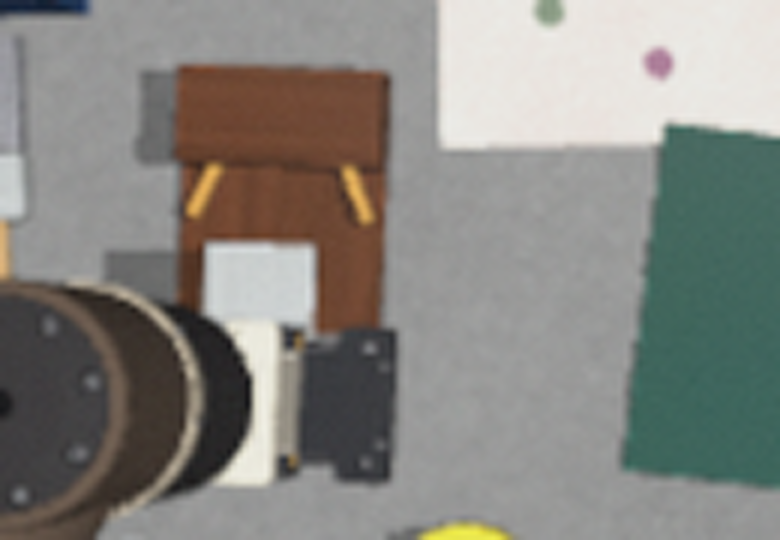

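View pics/sc.png

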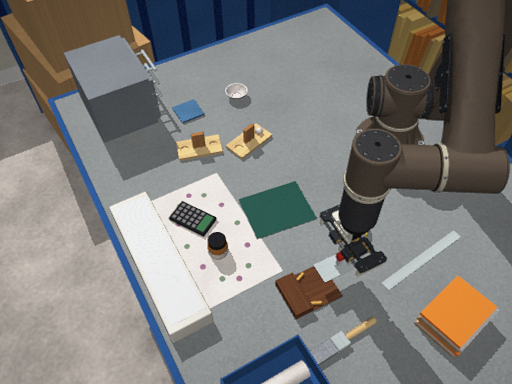

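The top view now shows the nose edge from (204,243) to (315,245) and the housing's near top edge from (180,160) to (385,168). The scene view confirms the smoother is held level in front of the block.

```bash
python3 - <<'E'
from h import *
s=load('top'); o=status.get_obs(); hb=o['tool_pos'][2]-.0533+.006; print('tool',o['tool_pos'])
w=lambda u,v,h:at(s,(u+.5)/6-.5+110,(v+.5)/6-.5+154,h)[:2]*1000
a,b=w(204,243,hb),w(315,245,hb); print('nose',(a+b)/2,a-b,np.degrees(np.arctan2(*(a-b)))*-1)
f=[w(180,160,30e-3),w(385,168,30e-3)];print('mouth edge',np.mean(f,0))
k=[w(176,66,30e-3),w(387,73,30e-3)];print('far edge',np.mean(k,0))
g=[w(219,166,14e-3),w(345,169,14e-3)];print('guides in',np.mean(g,0)); g=[w(193,216,14e-3),w(369,222,14e-3)];print('guides out',np.mean(g,0))
B=np.array([566.2,338.4]);th=np.radians(-3.2);M=np.array([[np.cos(th),np.sin(th)],[-np.sin(th),np.cos(th)]])
for n,p in [('nose',(a+b)/2),('mouth',np.mean(f,0)),('far',np.mean(k,0)),('tool',o['tool_pos'][:2]*1000),('gout',np.mean(g,0))]: print(n,M@(p-B))
P=cloud(s); print(P[154+260//6,110+260//6])
E
```

```text
tool [0.45004903 0.34278275 0.1225017 ]
nose [533.98446323 338.84653796] [ 2.30044393 60.210617  ] -2.1880136207219443
mouth edge [580.94798704 334.89500965]
far edge [634.17195699 334.95550548]
guides in [580.23049587 338.37718443]
guides out [551.03801523 339.20623008]
nose [-32.19023157  -1.35247805]
mouth [14.92064528 -2.67627041]
far [68.05824955  0.3551732 ]
tool [-116.21451668   -2.10780418]
gout [-15.18334864  -0.04139183]
[0.52514339 0.33909133 0.07180198]
```

Converted, 0.0015 m is 0.15, 0.064 m is 6.4.

Request:
move_tool --rows "0,0.15,3,0,0;0,0.15,6,0,0;0,0.15,6.4,0,0;0,0.15,6.4,0,0;-2,0.15,6.4,0,0;-4,0.15,6.4,0,0;-4,0.15,6.4,0,0"

```text
clock: 5.62
tool_pos: [0.4923, 0.3434, 0.0591]
orientation: [179.9, 0.1, 176.7]
force: [-0.3, 0.1, -1.7]
opening: 0.0198
gripper_force: 30.0
```

```bash
python3 - <<'E'
from h import *
o=status.get_obs();t=snap('top'); cv2.imwrite('pics/top3.png',cv2.resize(t['frame'][154:244,110:240,::-1],None,fx=6,fy=6,interpolation=2))
B=np.array([.5662,.3384]);th=np.radians(-3.2);M=np.array([[np.cos(th),np.sin(th)],[-np.sin(th),np.cos(th)]]); print(M@(o['tool_pos'][:2]-B),o['force'])
E
```

```text
[-0.07402863  0.00089334] [-0.30596688  0.09518327 -1.73010078]
```

View pics/top3.png

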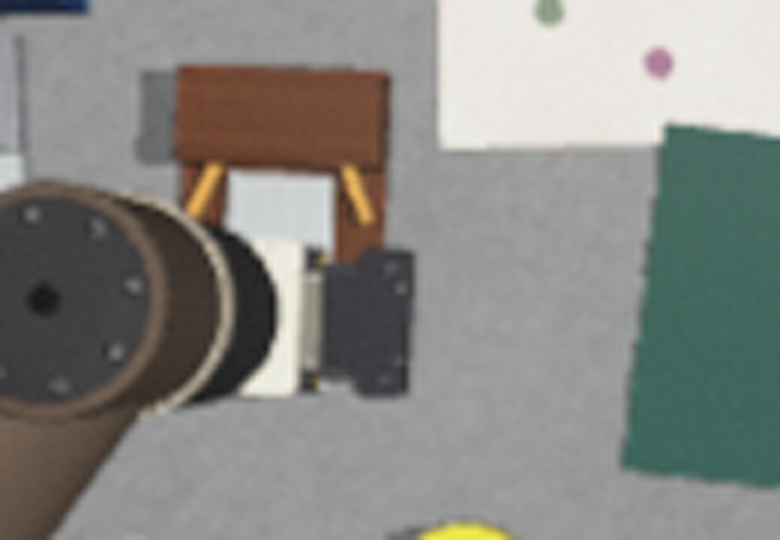

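The blade spans columns 229 to 335 and sits centred between the guides, just before the mouth. I'll slide it in.

Converted, -0.052 m is -5.2, -0.051 m is -5.1.

Request:
move_tool --rows "-1.5,-0.1,0,0,0;-3,-0.1,0,0,0;-4.2,-0.1,0,0,0;-4.8,-0.1,0,0,0;-5.1,-0.1,0,0,0;-5.2,-0.1,0,0,0;-5.2,-0.1,0,0,0"

```text
clock: 6.55
tool_pos: [0.5416, 0.3394, 0.0586]
orientation: [-180.0, -0.0, 176.8]
force: [-0.9, 0.1, -1.4]
opening: 0.0197
gripper_force: 30.0
```

```bash
python3 - <<'E'
from h import *
o=status.get_obs();s=snap('wrist')
B=np.array([.5662,.3384]);th=np.radians(-3.2);M=np.array([[np.cos(th),np.sin(th)],[-np.sin(th),np.cos(th)]]); print(M@(o['tool_pos'][:2]-B))
E
```

```text
[-0.02458097 -0.00034914]
```

Request:
move_tool --rows "-0.1,0,0,0,0;-0.2,0,0,0,0;-0.3,0,0,0,0;-0.3,0,0,0,0"

```text
clock: 7.1
tool_pos: [0.5438, 0.3391, 0.0585]
orientation: [-180.0, -0.1, 176.8]
force: [-6.0, 1.0, 1.8]
opening: 0.0198
gripper_force: 30.0
```

Request:
move_tool --rows "0,0,0.1,0,0;0,0,0.2,0,0;0,0,0.2,0,0"

```text
clock: 7.48
tool_pos: [0.5438, 0.3388, 0.0563]
orientation: [-179.9, -0.1, 176.8]
force: [-5.2, 0.1, 2.4]
opening: 0.0199
gripper_force: 30.0
```

The nose is against the end wall, with 6 N of contact force, and the blade is down on the sill. Releasing.

Converted, -0.05 m is -5, -0.15 m is -15.

Request:
move_tool --rows "0,0,0,0,0.06;0,0,0,0,0.06;0,0,0,0,0.06;0,0,0,0,0.06;0,0,-5,0,0.06;0,0,-10,0,0.088;0,0,-14,0,0.088;0,0,-15,0,0.088"

```text
clock: 8.48
tool_pos: [0.546, 0.3401, 0.2102]
orientation: [179.8, 0.2, 176.8]
force: [0.3, 0.3, 0.4]
opening: 0.0839
gripper_force: 0.0
```

```bash
python3 - <<'E'
from h import *
s=snap('wrist'); P=cloud(s); hsv=cv2.cvtColor(s['frame'],cv2.COLOR_RGB2HSV).astype(int)
m=((hsv[...,0]<6)|(hsv[...,0]>174))&(hsv[...,1]>150)&(hsv[...,2]>80)&(abs(P[...,2]-.061)<.007)
pts=(P[m][:,:2]*1000).astype(np.float32); print(m.sum(),cv2.minAreaRect(pts),np.median(P[m],0))
print(to(.428,-.238,.2,-164.3), status.get_obs()['joint_pos'].round(1))
E
```

```text
1223 ((541.9071044921875, 338.7547607421875), (19.237234115600586, 65.32888793945312), 86.24063873291016) [0.54049896 0.33906494 0.06049286]
(array([ 0.0856, -0.5836,  0.0076]), array([  0.16,   0.21, -18.87])) [  49.3   19.    -7.2    0.   -63.5 -142.5]
```

The grip middle is within 1.5 mm of its expected home position and the yaw is -3.8°, so the smoother is home and released. Moving to the tray.

Request:
move_tool --rows "8.6,-58.3,0.8,-3.78,0.088;8.6,-58.3,0.8,-3.78,0.088;8.6,-58.3,0.8,-3.78,0.088;8.6,-58.3,0.8,-3.78,0.088;8.6,-58.3,0.8,-3.78,0.088;8.6,-58.3,0.8,-3.78,0.088;8.6,-58.3,0.8,-3.78,0.088;8.6,-58.3,0.8,-3.78,0.088"

```text
clock: 9.52
tool_pos: [0.4433, -0.1523, 0.1989]
orientation: [180.0, -0.1, -164.3]
force: [0.9, -1.8, -0.4]
opening: 0.0877
gripper_force: 0.0
```

```bash
python3 -c "
from h import *
print(to(.428,-.238,.2,-164.3))"
```

```text
(array([ 0.038 , -0.0784, -0.0011]), array([ 0.02, -0.06,  0.04]))
```

Request:
move_tool --rows "3.7,-7.84,0,0,0.088;3.7,-7.84,0,0,0.088;3.7,-7.84,0,0,0.088;3.7,-7.84,0,0,0.088"

```text
clock: 10.02
tool_pos: [0.4297, -0.2358, 0.1989]
orientation: [180.0, -0.1, -164.3]
force: [-0.1, 0.2, -0.1]
opening: 0.0878
gripper_force: 0.0
```

```bash
python3 - <<'E'
from h import *
s=snap('wrist'); P=cloud(s); hsv=cv2.cvtColor(s['frame'],cv2.COLOR_RGB2HSV).astype(int)
cv2.imwrite('pics/w3.png',s['frame'][...,::-1])
m=(abs(P[...,2]-.074)<.005); m[230:]=0
print(m.sum(),cv2.minAreaRect((P[m][:,:2]*1000).astype(np.float32)),np.median(P[m],0))
m=(abs(P[...,2]-.012)<.003)&(hsv[...,1]>60); n,l,st,c=cv2.connectedComponentsWithStats(m.astype(np.uint8))
for i in range(1,n):
  if st[i,4]>1500: print(st[i],cv2.minAreaRect((P[l==i][:,:2]*1000).astype(np.float32)))
E
```

```text
718 ((427.89337158203125, -238.48764038085938), (43.11845397949219, 13.666224479675293), 15.852738380432129) [ 0.42670424 -0.23857706  0.07350269]
[ 212  112   78  135 8038] ((428.38275146484375, -238.17039489746094), (150.15199279785156, 80.05245971679688), 16.005565643310547)
```

View pics/w3.png

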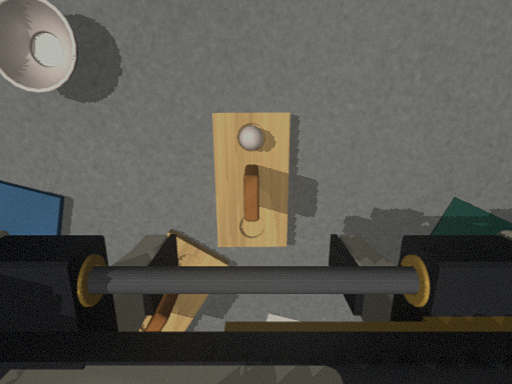

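The wrist view shows the ball at (251,138) in its pocket and the fin at (251,192). The depth fit puts the tray at (428.2,-238.3) mm, yaw 16.0°. I'll grip 4 mm toward the ball, nearer the centre of mass.

```bash
python3 -c "
from h import *
print(to(.4244,-.2394,.056,-164))"
```

```text
(array([ 0.0063, -0.0024,  0.1432]), array([ 0.03, -0.05, -0.26]))
```

Request:
move_tool --rows "0.5,-0.1,5,-0.06,0.088;0.5,-0.1,9,-0.06,0.088;0.5,-0.1,10,-0.06,0.088;0.5,-0.1,10,-0.06,0.088"

```text
clock: 10.58
tool_pos: [0.4261, -0.2379, 0.1]
orientation: [180.0, -0.0, -163.9]
force: [-0.6, -0.4, 0.7]
opening: 0.0876
gripper_force: 0.0
```

```bash
python3 -c "
from h import *
print(to(.4244,-.2394,.056,-164))"
```

```text
(array([ 0.002, -0.001,  0.044]), array([ 0.  , -0.04,  0.1 ]))
```

Converted, 0.044 m is 4.4, 0.03 m is 3.

Request:
move_tool --rows "0.2,-0.1,3,0,0.088;0.2,-0.1,4.4,0,0.06;0.2,-0.1,4.4,0,0.04;0.2,-0.1,4.4,0,0.03;0.2,-0.1,4.4,0,0.02;0.2,-0.1,4.4,0,0.016;0.2,-0.1,4.4,0,0.012;0.2,-0.1,4.4,0,0"

```text
clock: 11.58
tool_pos: [0.424, -0.2399, 0.0559]
orientation: [-180.0, 0.0, -164.0]
force: [-0.4, -1.6, 0.6]
opening: 0.0234
gripper_force: 0.0
```

Request:
move_tool --rows "0,0,0,0,0;0,0,0,0,0;0,0,0,0,0;0,0,0,0,0"

```text
clock: 12.08
tool_pos: [0.4239, -0.2398, 0.0558]
orientation: [180.0, -0.0, -164.0]
force: [-0.9, 1.7, 1.1]
opening: 0.0138
gripper_force: 30.0
```

Converted, -0.065 m is -6.5, -0.057 m is -5.7.

Request:
move_tool --rows "0,0,-0.2,0,0;0,0,-0.6,0,0;0,0,-1.3,0,0;0,0,-2.3,0,0;0,0,-3.5,0,0;0,0,-4.7,0,0;0,0,-5.7,0,0;0,0,-6.5,0,0"

```text
clock: 13.08
tool_pos: [0.4241, -0.2399, 0.1216]
orientation: [-180.0, 0.0, -164.0]
force: [0.3, 0.6, -3.0]
opening: 0.0136
gripper_force: 30.0
```

Request:
move_tool --rows "0,0,-0.6,0,0;0,0,-1.2,0,0;0,0,-1.7,0,0;0,0,-2,0,0;0,0,-2,0,0"

```text
clock: 13.7
tool_pos: [0.4241, -0.2399, 0.1409]
orientation: [-180.0, 0.0, -164.0]
force: [0.2, 0.7, -2.2]
opening: 0.014
gripper_force: 30.0
```

```bash
python3 - <<'E'
from h import *
s=snap('wrist'); cv2.imwrite('pics/w4.png',s['frame'][...,::-1])
print(to(.489,.056,.15,-164))
E
```

```text
(array([-0.1442,  0.2664, -0.0093]), array([ 0.01, -0.  ,  0.01]))
```

View pics/w4.png

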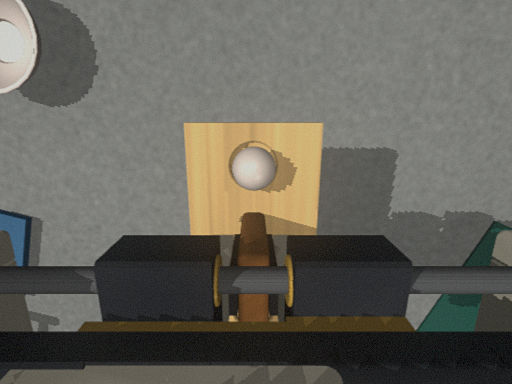

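The tray is level and the ball is in its pocket at (254,168). I'll carry it with ramped steps.

Converted, -0.005 m is -0.5, 0.132 m is 13.2.

Request:
move_tool --rows "-0.24,0.44,0,0,0;-0.71,1.32,-0.1,0,0;-1.43,2.64,-0.2,0,0;-2.38,4.4,-0.3,0,0;-3.56,6.6,-0.4,0,0;-4.75,8.8,-0.5,0,0;-5.94,11,-0.6,0,0;-7.13,13.2,-0.7,0,0"

```text
clock: 14.75
tool_pos: [0.4562, -0.0916, 0.148]
orientation: [180.0, 0.0, -163.9]
force: [0.5, 0.7, -3.0]
opening: 0.014
gripper_force: 30.0
```

Request:
move_tool --rows "-1.19,2.2,-0.1,0,0;-2.38,4.4,-0.2,0,0;-3.56,6.6,-0.3,0,0;-4.75,8.8,-0.4,0,0;-5.7,10.55,-0.5,0,0;-6.5,12.04,-0.6,0,0;-7,12.92,-0.7,0,0;-7.27,13.45,-0.8,0,0"

```text
clock: 15.75
tool_pos: [0.4889, 0.0564, 0.1558]
orientation: [-180.0, -0.0, -164.0]
force: [-0.4, -0.2, -2.8]
opening: 0.0137
gripper_force: 30.0
```

Request:
move_tool --rows "0,0,0,0,0;0,0,0,0,0;0,0,0,0,0;0,0,0,0,0"

```text
clock: 16.25
tool_pos: [0.4888, 0.0557, 0.1558]
orientation: [-180.0, -0.0, -164.0]
force: [-0.1, -0.3, -2.3]
opening: 0.0136
gripper_force: 30.0
```

```bash
python3 - <<'E'
from h import *
s=snap('wrist'); P=cloud(s); o=status.get_obs(); T=Ro.from_euler('xyz',o['orientation'],degrees=True)
for u,v in [(195,130),(312,130),(200,225),(315,225),(254,168)]: print((P[v,u]*1000).round(1))
t=snap('scene'); cv2.imwrite('pics/sc2.png',cv2.resize(t['frame'][130:320,180:400,::-1],None,fx=3,fy=3))
print(o['qvel'].round(2))
E
```

```text
[434.5   5.5 112.3]
[416.   70.6 110.9]
[490.9  21.5 111.4]
[470.4  90.9 113.2]
[443.2  43.3 131.4]
[ 0.13 -0.01  0.05  0.06  0.04 -0.02]
```

View pics/sc2.png

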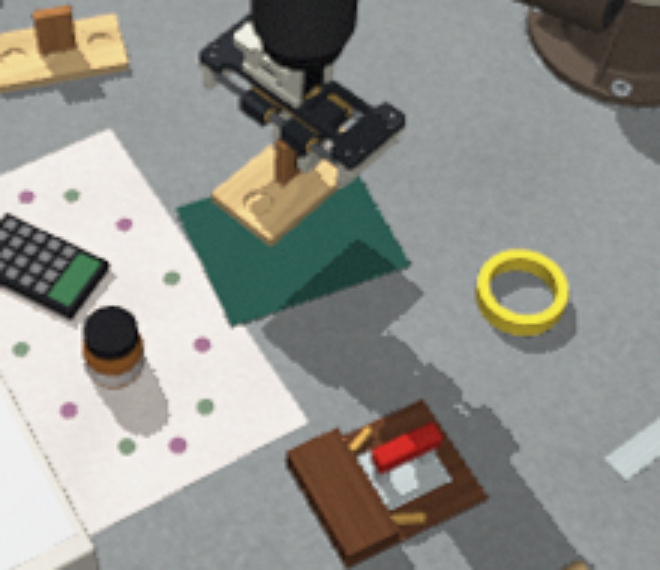

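The scene view shows the smoother home in the block at about (400,460) and the tray held over the mat at about (280,190). The depth readings put the tray level with its plate top at about 112 mm, and the ball in its pocket. Handing in.

```bash
python3 -c "
from plant import job
print(job.close_job())"
```

```text
the job is handed in; nothing more can be done
None
```

The job is handed in: the smoother is released with its nose against the slot's end wall, and the tray is held level about 10 cm over the middle of the mat with the ball in its pocket. No verdict came back.

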